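# Tap the jammed walnut out of the tilted jar

### The arm

A 7-joint arm with a two-finger parallel gripper is mounted at the origin on the work surface. World frame = base frame: x ahead of the robot, y to its left, z up, the work surface at z = 0. Lengths are in m, angles in rad, forces in N, time in s.
With the tool pointing down it reaches from about 0.425 to 0.875 m from the base axis. Payload 4.7 kg.
Tool frame: the origin (TCP) lies midway between the tips of the shut fingers; the grasp point (between the pads) lies 19 mm behind it (r.pinch_z is the distance from the TCP to the grasp point, in m); z points along the fingers, y is the line along which they close (so a half turn about z gives the same grasp; the last joint's range is limited). The gripper opens to 87 mm and grips with 3 to 60 N. Pads are 19 mm wide; open, the fingers measure 117 mm over their backs; the gripper's body (75 mm by 190 mm) begins 51 mm behind the grasp point.
Start: joints at [-1.244, 0.321, -0.07, 1.45, 0.023, 1.371, -0.057], TCP at [0.2, 0.618, 0.223] pointing down, gripper open.
Joint ranges: [-2.86, 2.86], [-0.3, 2.09], [-1.38, 1.24], [0.06, 2.45], [-1.56, 4.7], [0.09, 2.05], [-2.69, 2.69]. Speed limits (rad/s): [2.57, 2.57, 3.14, 3.14, 3.14, 3.14, 3.14].

### API

Orientations are given as a rotation vector (axis times angle).
In Python, from rig import r, cams gives the robot as it stands. Calls block until the motion is done:
- r.movep(position, orientation): joint-space move of the TCP to a pose.
- r.servo_line(position, attitude=None, rate=0.15): straight line of the TCP; attitude=None keeps the orientation; rate is the mean speed in m/s.
- r.move_joints(angles): joint-space move.
- r.gripper_to(opening, f_grip=None): finger opening in m; f_grip is the grip in N (None keeps the last); returns when the fingers have stopped.
- r.sleep(seconds).
- r.inverse_kinematics(position, orientation): joint angles nearest the present ones, or None.
- r.sense(): the state.
- cams.camera(name): name is "side" or "top"; returns the picture (480x640x3 uint8, blue, green, red); there is no depth.
- cams.camera_model(name): a dict with "vfov" (degrees; the focal length in pixels is half the picture's height over the tangent of half this angle, whatever the lens; pixels are square), "cx", "cy" (the principal point, pixels), "xyz" and "orientation" of the camera in the world. Camera axes: x right, y up, looking along -z (the intrinsics and any distortion apply to the point x, -y, -z); pixel columns grow to the right and rows downward; lengths in m; the calibration is good to about 2 mm. A picture is of the moment at which its call begins. camera_model takes no time and is no camera call.
A pose or a line that the arm cannot do raises r.PlanningError and nothing moves.
- r.job_done(): hands the job in; it is judged then, once.
Trained networks look in the newest picture that a camera, given by its name, has taken for a name from the list of things; names that differ only in an ending like _2 or _b are one class to them, and where a whole thing is asked for, a point or a joint stands for the part that bears it (a point fixed in the world has none). Each returns a list of dicts, best first, with "conf" (0 to 1); they miss things now and then, are a little off and sometimes report something else, mostly with a low value. They report only what shows in the picture. A call takes as long as a camera call.
- cams.trace(thing, camera): "mask" (480x640 bool, what is visible of it) and "extent" ([left, top, right, bottom] in pixels, round what is visible of it).
The state is a dict: "clock": time; "joint_positions": joint angles; "dq": joint speeds; "tau": joint torques, N m; "position": TCP position; "tcp_rot": TCP orientation; "ft_force": force on the tool from outside, world axes, zero at the start; "moment": the same for the moment, N m; "opening": finger opening in m; "grip_force": force on a finger pad.
Only numpy, scipy, OpenCV 4.12 (cv2) and the standard library are available. Lean on these libraries where they do the work, as an engineer would, in place of code of your own. Each camera call takes 0.05 s, during which the arm holds its last target. There are 200 camera calls.

### The job

A walnut is jammed in the neck of the tilted glass jar with the red collar. Set the green bowl down on the board beneath that jar's mouth and let go of it, then tap the jar's red collar from above so that the walnut comes free and drops into the bowl. Do not touch the walnut itself; leave it lying in the bowl, with the bowl standing upright under the mouth.

Things in the scene. Friction and masses are not known exactly. Their poses are not given: they have to be found in the camera images.
- collar_top (a point): Where to tap: middle of the upper side of the red collar (56 mm across, 22 long) on the glass jar's neck. Jar pivots in a wooden stand (posts 205 mm high) 105 mm behind its middle; neck points away from robot, 25 deg down. Pressing down meets a spring, 4 N rising to 12 N at a stop 26 mm down; brisk 10-20 mm taps jolt the nut free, a slow press needs 22 mm. x: along neck.
- mouth (a point): Centre of the red jar's open mouth (hole 40 mm, rim 48 mm across), 55 mm along the neck from the collar's middle; x points out along the neck. About 117 mm above the board; rim's lowest point 95 mm, 65 mm when fully tapped: bring the bowl in low, not down through the neck. The nut falls 0 to 45 mm ahead of the mouth, so centre the bowl about 35 mm ahead.
- bowl: Green round bowl, loose, 300 g: 170 mm across the rim, 120 mm at the foot, 50 mm high, wall 8 mm thick and nearly upright, inner floor 7 mm above the underside. Pinch the rim from above, one finger inside, best on the side away from the jar. Origin: centre of underside, z up. It stands on the dark board, whose top is 12 mm above the work surface.
- nut_center (a point): Centre of the walnut, a brown ball 34 mm across, 14 g, caught behind a small ridge in the neck of the red-collared jar, some 30 mm inside the mouth. (The capped jar with the blue collar is a bystander.)

How it is judged:
On the way, in this order (a step that is already met when the one before it is completed fails the run):
1. the bowl stands on the board beneath the mouth, let go, the walnut still in the neck (horizontal distance between bowl and mouth below 0.075 m and height (world z) of bowl below 0.018 m and angle between bowl's own z axis and vertical below 0.12 rad and contact force between the fingers and bowl below 0.1 N and distance between nut_center and mouth below 0.04 m), for 0.2 s.
2. the walnut has dropped out of the neck into the bowl (horizontal distance between nut_center and bowl below 0.07 m and z of nut_center in the frame of bowl between 0 and 0.045 m), for 0.2 s.
At the end, for the whole second after the job is handed in: The walnut lies nearly still in the green bowl (within 70 mm of its axis, under 45 mm above its underside); the bowl stands still and upright (within 7 degrees) on the board, its centre within 85 mm horizontally of the jar's mouth (75 mm when first set down) (all of step 2 and linear speed of nut below 0.08 m/s and angle between bowl's own z axis and vertical below 0.12 rad and height (world z) of bowl below 0.018 m and linear speed of bowl below 0.02 m/s and horizontal distance between bowl and mouth below 0.085 m); the robot touches nothing.
It fails at once if the robot touches the walnut (contact force between the arm and nut above 0.3 N).
It fails at once if the fingers touch the walnut (contact force between the fingers and nut above 0.3 N).
It also fails if it takes over 42 s, if anything falls off the work surface, if the arm or the gripper's body presses on something with over 40 N, if the wrist force passes 120 N, or if a joint passes its speed limit or range.

## Working session

There is one attempt and no reset: what is moved stays moved. The work goes in short steps, each a Python script; the robot and the scene stay as the last script left them, time stands still between calls to the robot, and variables do not carry over. Pictures are saved under pics/ and viewed, at most 10 in all, crops included, and the job is handed in when it is done.

```bash
ls; mkdir -p pics
python3 - <<'E'
from rig import r,cams
import cv2,numpy as np
for c in("side","top"):
    im=cams.camera(c); cv2.imwrite(f"pics/{c}0.png",im); print(c,cams.camera_model(c))
    for t in("bowl","collar_top","mouth","nut_center"):
        for d in cams.trace(t,c): print(t,round(d["conf"],2),d["extent"],d["mask"].sum(), np.argwhere(d["mask"]).mean(0)[::-1])
s=r.sense();print(s["clock"],s["tcp_rot"],s["ft_force"],r.pinch_z)
E
```

```text
pics
side {'vfov': 53.554047705036034, 'cx': 316.0834954511434, 'cy': 239.47347061712787, 'xyz': array([0.37826438, 0.51099066, 0.74751666]), 'orientation': array([ 0.14489817, -1.02452265, -2.68376296])}
bowl 0.57 [242.7, 231.5, 336.9, 308.7] 5589 [291.41366971 267.98246556]
collar_top 0.86 [255.9, 317.2, 392.9, 388.2] 7093 [329.67982518 351.21457775]
mouth 0.75 [251.5, 319.5, 390.3, 388.4] 7251 [329.81340505 351.32657564]
top {'vfov': 50.013352683879155, 'cx': 326.4528274186211, 'cy': 235.79279508301516, 'xyz': array([ 0.37132066, -0.01121771,  0.94357223]), 'orientation': array([ 0.17454189, -0.17750821, -1.5475212 ])}
bowl 0.72 [275.8, 188.8, 376.9, 282.6] 7011 [326.28055912 233.95649693]
bowl 0.45 [141.0, 231.5, 210.5, 355.5] 5978 [178.41753095 299.80327869]
collar_top 0.9 [138.1, 229.9, 208.9, 352.9] 5856 [178.51673497 299.68920765]
mouth 0.63 [141.5, 230.6, 212.4, 353.3] 5999 [178.44974162 299.67977996]
0.5 [ 4.89326170e-01  3.10323204e+00 -4.04250695e-05] [ 0.30130373 -0.50980112 -0.09981615] 0.0187
```

View pics/side0.png

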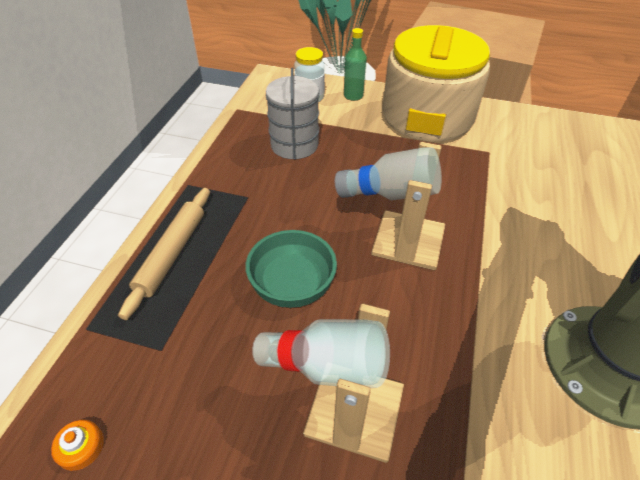

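View pics/top0.png

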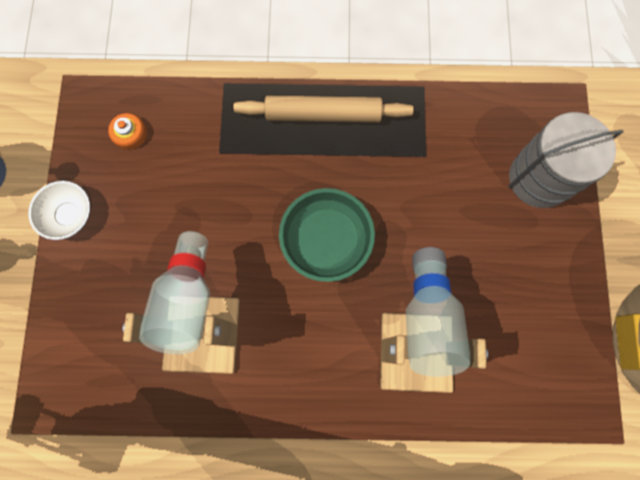

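The side view shows the red collar near (293,351), its mouth near (258,350), and the bowl near (291,268). In the top view the collar is at (186,265), the mouth near (193,238), and the bowl at (327,234). Next I'll fit the known shapes to the colour masks in both views.

```bash
cat > h.py <<'E'
import numpy as np,cv2
from scipy.spatial.transform import Rotation as R
from scipy.optimize import least_squares
from rig import r,cams
D=np.stack([[np.cos(a),np.sin(a)] for a in np.arange(0,2*np.pi,np.pi/8)])
def proj(P,m):
    q=R.from_rotvec(m["orientation"]).inv().apply(P-m["xyz"]); f=240/np.tan(np.radians(m["vfov"]/2))
    return np.c_[m["cx"]+f*q[:,0]/-q[:,2], m["cy"]-f*q[:,1]/-q[:,2]]
def biggest(mask):
    n,l,s,c=cv2.connectedComponentsWithStats(mask.astype(np.uint8)); i=1+s[1:,4].argmax(); return l==i
def sup(uv): return (uv@D.T).max(0)
def red(im): h=cv2.cvtColor(im,cv2.COLOR_BGR2HSV); return biggest(((h[...,0]<6)|(h[...,0]>174))&(h[...,1]>190)&(h[...,2]>110))
def green(im): h=cv2.cvtColor(im,cv2.COLOR_BGR2HSV); g=(h[...,0]>60)&(h[...,0]<95)&(h[...,1]>90)&(h[...,2]>35); g[:130]=0; return biggest(g)
def pts(mask): return np.argwhere(mask)[:,::-1].astype(float)
A=np.linspace(0,2*np.pi,60); C=np.c_[np.cos(A),np.sin(A),0*A]
def bowl(p): return np.r_[C*.085+[p[0],p[1],p[2]+.05],C*.06+p[:3]]
def axis(yaw,t=np.radians(25)): return np.array([np.cos(t)*np.cos(yaw),np.cos(t)*np.sin(yaw),-np.sin(t)])
def collar(p):
    x=axis(p[3]); y=np.array([-np.sin(p[3]),np.cos(p[3]),0]); z=np.cross(x,y)
    ring=.028*(C[:,:1]*y+C[:,1:2]*z)+p[:3]
    return np.r_[ring+.011*x,ring-.011*x]
def fit(model,masks,p0):
    ms={c:cams.camera_model(c) for c in masks}; t={c:sup(pts(masks[c])) for c in masks}
    s=least_squares(lambda p:np.concatenate([sup(proj(model(p),ms[c]))-t[c] for c in masks]),p0,loss="soft_l1",x_scale=.01)
    return s.x,np.abs(s.fun).reshape(len(masks),-1).mean(1)
E
python3 - <<'E'
from h import *
im={c:cv2.imread(f"pics/{c}0.png") for c in("side","top")}
G={c:green(im[c]) for c in im}; Rd={c:red(im[c]) for c in im}
for c in im: print(c,G[c].sum(),Rd[c].sum(),pts(G[c]).mean(0),pts(Rd[c]).mean(0))
b,e=fit(bowl,G,[.4,0,.012]);print("bowl",b,e)
p,e=fit(collar,Rd,[.35,.2,.14,0.]);print("collar",p,e)
m=p[:3]+.055*axis(p[3]);print("mouth",m)
for c in im:
    o=im[c].copy()
    mm=cams.camera_model(c)
    for P in(bowl(b),collar(p),m[None]):
        for u in proj(P,mm): cv2.circle(o,tuple(int(v) for v in np.round(u)),1,(0,255,255),-1)
    cv2.imwrite(f"pics/{c}1.png",o)
a=[cv2.imread(f"pics/{c}1.png") for c in im]
cv2.imwrite("pics/fit.png",np.hstack([cv2.resize(a[0][210:410,220:420],(400,400)),cv2.resize(a[1][170:320,130:280+0],(400,400))]))
E
```

```text
side 5257 536 [290.86380065 267.40041849] [286.5391791  349.63619403]
top 5132 304 [331.00506625 236.18862042] [184.99342105 260.29605263]
bowl [ 0.57948144 -0.01257624  0.00152281] [0.76441606 1.3576526 ]
collar [0.50153049 0.20555804 0.14826946 0.27178832] [2.25801286 5.40394779]
mouth [0.54954765 0.21893968 0.12502545]
```

View pics/fit.png

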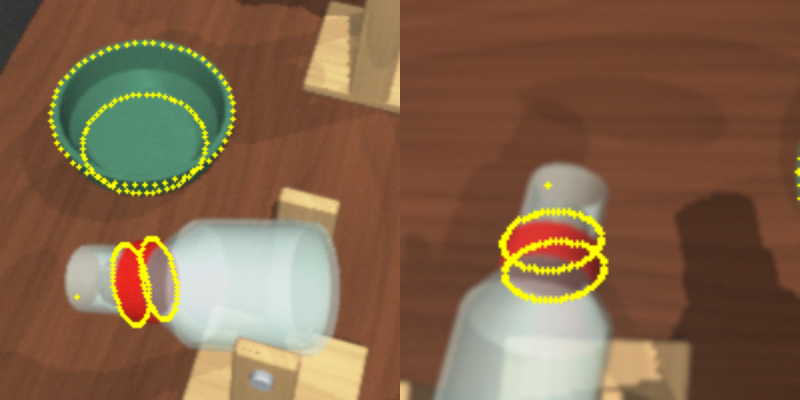

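The fitted collar sits about 10 px off because the red mask was only partial, and the top bowl mask was clipped too. I'll refit with looser masks.

```bash
cat >> h.py <<'E'
def red(im):
    i=im.astype(int); m=(i[...,2]-i[...,1]>75)&(i[...,1]<i[...,2]*.4)&(abs(i[...,1]-i[...,0])<30)
    return biggest(m)
def green(im):
    i=im.astype(int); m=(i[...,1]>1.35*i[...,2])&(i[...,1]>25); m[:130]=0
    return biggest(cv2.morphologyEx(m.astype(np.uint8),cv2.MORPH_OPEN,np.ones((3,3))))
E
python3 - <<'E'
from h import *
im={c:cv2.imread(f"pics/{c}0.png") for c in("side","top")}
G={c:green(im[c]) for c in im}; Rd={c:red(im[c]) for c in im}
T={}
for c in im:
    T[c]=next(d["mask"] for d in cams.trace("bowl",c) if d["conf"]>.3)
    print(c,G[c].sum(),T[c].sum(),Rd[c].sum(),cv2.boundingRect(Rd[c].astype(np.uint8)),cv2.boundingRect(G[c].astype(np.uint8)))
b,e=fit(bowl,G,[.55,0,.012]);print("bowl",b,e); print("bowlT",fit(bowl,T,[.55,0,.012]))
p,e=fit(collar,Rd,[.5,.2,.14,0.]);print("collar",p,e)
m=p[:3]+.055*axis(p[3]);print("mouth",m,"pivot",p[:3]-.105*axis(p[3]))
o=[]
for c in im:
    mm=cams.camera_model(c); k=im[c].copy(); k[Rd[c]]=k[Rd[c]]//2+np.array([100,0,0],np.uint8)
    x0,y0=(220,210) if c=="side" else (130,170)
    k=cv2.resize(k[y0:y0+200,x0:x0+260],None,fx=2.9/2,fy=2.9/2); 
    for P in(bowl(b),collar(p),m[None]):
        for u in (proj(P,mm)-[x0,y0])*1.45: cv2.circle(k,tuple(int(v) for v in np.round(u)),1,(0,255,255),-1)
    o.append(k)
cv2.imwrite("pics/fit2.png",np.hstack(o))
E
```

```text
side 5400 5589 568 (278, 330, 23, 42) (246, 230, 90, 77)
top 6847 7011 408 (168, 254, 36, 21) (280, 189, 94, 92)
bowl [ 0.57897752 -0.01178672  0.00304971] [0.77033408 0.76888071]
bowlT (array([ 0.57868663, -0.01100212,  0.00464793]), array([1.01900962, 0.42821926]))
collar [0.50096233 0.2055651  0.1484078  0.17302093] [2.14503992 3.47199155]
mouth [0.550065   0.2141467  0.12516379] pivot [0.40722086 0.18918205 0.19278271]
```

View pics/fit2.png

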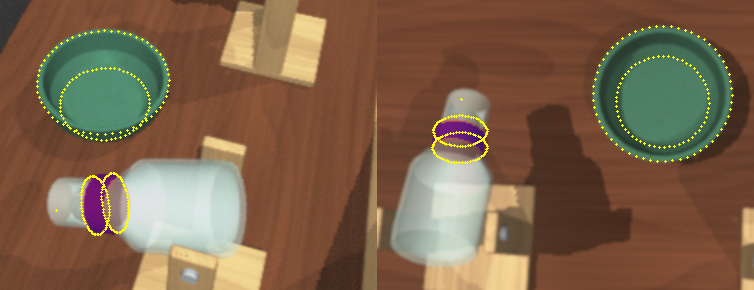

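The red actually visible is only the arc on the mouth side, because the jar's shoulder covers the rear face. I'll refit using only the valid directions and add the mouth rim from the jar masks.

```bash
cat >> h.py <<'E'
def rim(p):
    x=axis(p[3]); y=np.array([-np.sin(p[3]),np.cos(p[3]),0]); z=np.cross(x,y)
    return .024*(C[:,:1]*y+C[:,1:2]*z)+p[:3]+.055*x
def fitjar(Rd,J,p0,free=4):
    ms={c:cams.camera_model(c) for c in Rd}
    tr={c:sup(pts(Rd[c])) for c in Rd}; tj={c:sup(pts(J[c])) for c in Rd}; w={}
    for c in Rd:
        n=np.diff(proj(np.array([p0[:3],p0[:3]+.05*axis(p0[3])]),ms[c]),axis=0)[0]; n/=np.linalg.norm(n)
        w[c]=(D@n>-.2,D@n>.75)
    def f(p): return np.concatenate([np.r_[(sup(proj(collar(p),ms[c]))-tr[c])[w[c][0]],(sup(proj(rim(p),ms[c]))-tj[c])[w[c][1]]] for c in Rd])
    s=least_squares(f,p0,loss="soft_l1",x_scale=.01); return s.x,s.fun
E
python3 - <<'E'
from h import *
im={c:cv2.imread(f"pics/{c}0.png") for c in("side","top")}
G={c:green(im[c]) for c in im}; Rd={c:red(im[c]) for c in im}
J={}
for c in im:
    J[c]=cams.trace("collar_top",c)[0]["mask"]
p,e=fitjar(Rd,J,[.5,.2,.14,0.]);print("collar",p,np.round(e,1))
m=p[:3]+.055*axis(p[3]);print("mouth",m,"pivot",p[:3]-.105*axis(p[3]),"rimlow",rim(p)[:,2].min())
print("bowl z fixed",fit(lambda q:bowl([q[0],q[1],.012]),G,[.55,0]))
o=[]
for c in im:
    mm=cams.camera_model(c); k=im[c].copy()
    x0,y0=(240,290) if c=="side" else (130,200)
    k=cv2.resize(k[y0:y0+130,x0:x0+120],None,fx=3,fy=3,interpolation=cv2.INTER_CUBIC)
    for P in(rim(p),collar(p),m[None],p[None,:3]-.105*axis(p[3])):
        for u in (proj(P,mm)-[x0,y0]+.5)*3: cv2.circle(k,tuple(int(v) for v in np.round(u)),1,(0,255,255),-1)
    o.append(k)
cv2.imwrite("pics/fit3.png",np.hstack(o))
E
```

```text
collar [ 0.49535184  0.20708833  0.15449596 -0.00103636] [ 0.4  0.4  0.1 -0.2  0.1 -0.5 -0.1  0.   0.5 -0.2 -0.4 -0.5  1.4  1.6
  1.7  1.4  0.8  1.4  0.1  0.   0.5  0.2 -0.5 -0.2 -0.5]
mouth [0.54519874 0.20703668 0.13125196] pivot [0.40018957 0.20718696 0.19887088] rimlow 0.10950827860189978
bowl z fixed (array([ 0.57677739, -0.00883731]), array([1.17271479, 1.3475839 ]))
```

View pics/fit3.png

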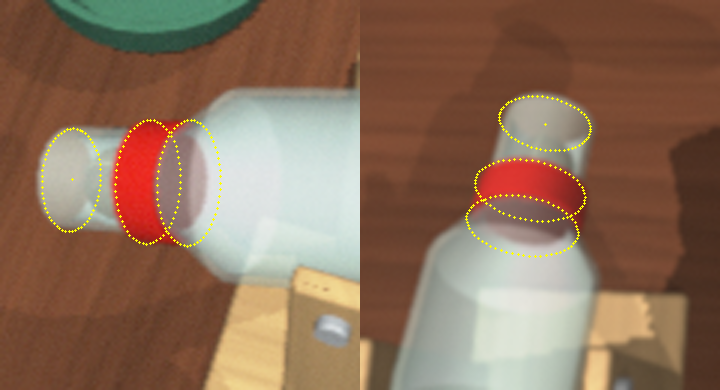

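The collar centre comes out at about (0.496, 0.207, 0.153), yaw about 0. The mouth is at about (0.546, 0.207, 0.130), matching the heights in the text. The bowl is at (0.578, -0.010). Next I grasp its far (+x) rim with the gripper tilted outwards.

```bash
cat >> h.py <<'E'
def att(t,s=1):
    z=np.array([-np.sin(t),0,-np.cos(t)]); y=s*np.array([np.cos(t),0,-np.sin(t)])
    return R.from_matrix(np.c_[np.cross(y,z),y,z]).as_rotvec(),z
def st(): 
    s=r.sense(); print(round(s["clock"],2),np.round(s["position"],4),np.round(s["ft_force"],1),round(s["opening"],4),round(s["grip_force"],1),np.round(s["joint_positions"],2)); return s
E
python3 - <<'E'
from h import *
t=np.radians(15); g=np.array([.578+.079,-.010,.047])
best=None
for s in(1,-1):
    o,z=att(t,s); tcp=g+z*r.pinch_z
    qs=[r.inverse_kinematics(tcp-z*.12,o),r.inverse_kinematics(tcp,o),r.inverse_kinematics(tcp+[0,.217,0],o)]
    print(s,[None if q is None else np.round(q,2) for q in qs])
    if all(q is not None for q in qs):
        c=np.abs(qs[0]-np.array(r.sense()["joint_positions"])).max()
        if best is None or c<best[0]: best=(c,s)
s=best[1]; o,z=att(t,s); tcp=g+z*r.pinch_z; print("s",s)
p=np.array(r.sense()["position"]); r.servo_line(p+[0,0,.1],rate=.3)
r.movep(tcp-z*.12,o); r.gripper_to(.045,50); st()
r.servo_line(tcp,rate=.12); st()
r.gripper_to(0.0,50); st()
r.servo_line(tcp+[0,0,.018],rate=.06); st()
ims=[cams.camera(c) for c in("side","top")]
cv2.imwrite("pics/grasp.png",cv2.resize(np.hstack(ims),(800,300)))
E
```

```text
1 [array([-0.39,  0.71,  0.63,  1.19, -0.35,  1.62,  0.2 ]), array([-0.41,  0.74,  0.59,  1.39, -0.36,  1.4 ,  0.22]), array([-0.57,  0.76,  0.42,  1.29, -0.35,  1.41, -0.11])]
-1 [array([ 0.6 ,  1.02, -1.33,  1.14,  0.86,  1.84,  2.65]), array([ 0.65,  1.02, -1.19,  1.34,  0.81,  1.6 ,  2.63]), array([ 0.32,  1.07, -1.19,  1.25,  0.78,  1.6 ,  2.37])]
s 1
5.01 [ 0.6832 -0.01    0.1448] [ 0.8 -1.4  0.7] 0.045 0.0 [-0.38  0.71  0.62  1.19 -0.35  1.62  0.2 ]
6.16 [ 0.653  -0.0101  0.0298] [ 1.  -0.4  0.5] 0.0452 0.0 [-0.41  0.74  0.6   1.39 -0.37  1.4   0.22]
6.88 [ 0.6514 -0.0093  0.029 ] [-2.9  2.3  2.1] 0.0085 45.9 [-0.41  0.74  0.6   1.39 -0.37  1.4   0.22]
7.33 [ 0.6528 -0.0104  0.0473] [ 0.4 -0.1 -4.1] 0.0082 48.6 [-0.41  0.72  0.6   1.38 -0.36  1.42  0.22]
```

View pics/grasp.png

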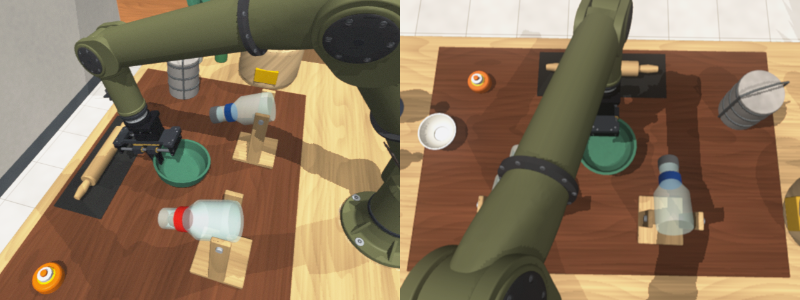

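The bowl is held: the opening is 8.2 mm (the wall thickness) and the load is about 4 N. Now I carry it low to the mouth.

Run:
```python
from h import *
t=np.radians(15); o,z=att(t,1); p=np.array(r.sense()["position"])
d=np.array([.005,.2165,0])
r.servo_line(p+[.04,0,0],rate=.15)
r.servo_line(p+[.04,d[1],0],rate=.15); st()
r.servo_line(p+d,rate=.12)
tz=p+d
r.servo_line(tz+[0,0,-.0165],rate=.05); s=st()
k=0
while s["ft_force"][2]<0 and k<5:
    k+=1; r.servo_line(tz+[0,0,-.0165-.001*k],rate=.03); s=st()
r.gripper_to(.03); st()
q=np.array(r.sense()["position"])
r.servo_line(q-z*.06,rate=.12)
r.servo_line(q-z*.06+[.06,-.0,.08],rate=.25);st()
r.movep([.66,-.12,.25],o)
ims={c:cams.camera(c) for c in("side","top")}
for c in ims: cv2.imwrite(f"pics/{c}2.png",ims[c])
cv2.imwrite("pics/placed.png",cv2.resize(np.hstack(list(ims.values())),(800,300)))
G={c:green(ims[c]) for c in ims}
print(fit(bowl,G,[.58,.2,.012])); st()
```

```text
9.44 [0.6925 0.2044 0.0467] [-0.5 -1.  -3.7] 0.0086 48.6 [-0.59  0.84  0.54  1.15 -0.43  1.51 -0.07]
10.37 [0.6576 0.206  0.0305] [2.3 0.2 1.9] 0.0086 49.6 [-0.63  0.79  0.54  1.28 -0.42  1.44 -0.06]
11.07 [0.6571 0.2063 0.0301] [-0.7 -0.2 -0.3] 0.0297 0.0 [-0.63  0.79  0.54  1.28 -0.42  1.44 -0.06]
12.27 [0.7323 0.206  0.1666] [ 0.2  1.  -0.4] 0.0303 0.0 [-0.51  0.87  0.55  0.86 -0.44  1.77 -0.11]
(array([0.58690918, 0.20012288, 0.00319533]), array([1.09140961, 1.15627365]))
13.67 [ 0.6607 -0.1173  0.2491] [0.2 0.7 0.9] 0.0301 0.0 [-0.26  0.64  0.68  1.09 -0.3   1.77  0.34]
```

View pics/placed.png

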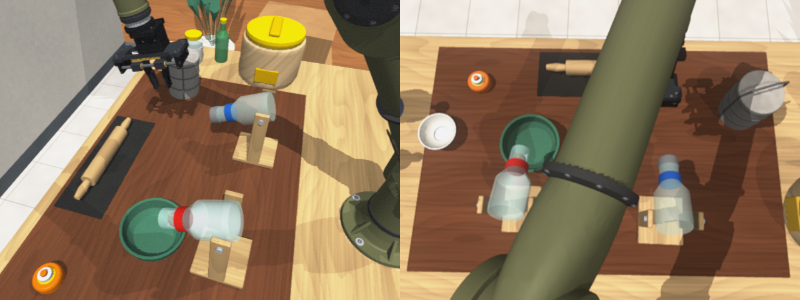

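The bowl stands at about (0.586, 0.203), upright and around 40 mm ahead of the mouth. Next I tap the collar with the shut fingers.

```bash
cat >> h.py <<'E'
def attY(t,s=1):
    z=np.array([-np.sin(t),0,-np.cos(t)]); y=np.array([0.,s,0])
    return R.from_matrix(np.c_[np.cross(y,z),y,z]).as_rotvec(),z
E
python3 - <<'E'
from h import *
q0=np.array(r.sense()["joint_positions"]); c=[]
T=np.array([.508,.2065,.205])
for s in(1,-1):
    o,z=attY(np.radians(15),s); q=r.inverse_kinematics(T,o)
    if q is not None: print(s,np.round(q,2)); c.append((abs(q-q0).max(),s))
o,z=attY(np.radians(15),min(c)[1])
r.gripper_to(0,20)
r.movep(T+[.03,0,.10],o); r.servo_line(T,rate=.2); s=st(); f0=s["ft_force"][2]; h=T[2]
while h>.165:
    h-=.003; r.servo_line([T[0],T[1],h],rate=.06); f=r.sense()["ft_force"][2]
    if f-f0>2: break
s=st(); print("contact",h,f-f0)
if f-f0>2:
    for d in (.014,):
        r.servo_line([T[0],T[1],h+.006],rate=.1)
        r.servo_line([T[0],T[1],h-d],rate=.3); st()
        r.servo_line([T[0],T[1],h+.012],rate=.3)
im=cams.camera("side"); cv2.imwrite("pics/tap1.png",im[200:440,180:440].repeat(2,0).repeat(2,1))
for d in cams.trace("nut_center","side"): print(d["conf"],d["extent"])
st()
E
```

```text
1 [-0.67  0.32  0.38  1.54 -0.19  1.56  1.3 ]
-1 [-1.09  0.43  0.95  1.55 -0.39  1.6  -1.67]
16.48 [0.509  0.2059 0.2058] [0.5 0.  0.1] 0.0007 0.0 [-0.66  0.32  0.36  1.54 -0.19  1.56  1.29]
18.73 [0.508  0.2066 0.1785] [-1.1 -0.1  4.8] 0.0008 2.4 [-0.65  0.33  0.35  1.57 -0.19  1.51  1.3 ]
contact 0.17799999999999996 4.706343287125028
19.23 [0.5094 0.2072 0.1645] [3.5 2.  9.6] 0.0005 4.3 [-0.65  0.34  0.35  1.59 -0.2   1.48  1.31]
0.53 [207.0, 356.5, 230.8, 372.1]
19.57 [0.5075 0.2063 0.1894] [-0.2 -0.2 -0.5] 0.0006 0.0 [-0.66  0.33  0.36  1.56 -0.19  1.53  1.3 ]
```

View pics/tap1.png

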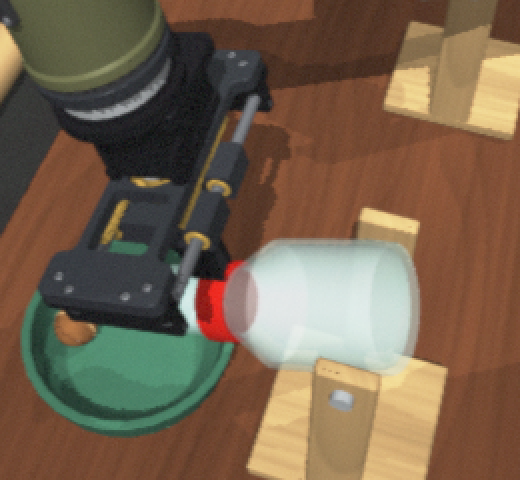

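The walnut (crop 75,328; full image about 218,364) came free on the first tap and lies in the bowl. I'll retract, check that it has settled, and look again.

Run:
```python
from h import *
p=np.array(r.sense()["position"])
r.servo_line(p+[.03,0,.13],rate=.2); o,z=att(np.radians(15),1)
r.movep([.62,-.15,.33],r.sense()["tcp_rot"]); r.sleep(.5)
ims={}
for i in range(2):
    for c in("side","top"):
        ims[c]=cams.camera(c)
        for d in cams.trace("nut_center",c): print(c,round(d["conf"],2),d["extent"])
    r.sleep(.5)
print(fit(bowl,{c:green(ims[c]) for c in ims},[.58,.2,.012])); st()
cv2.imwrite("pics/end.png",cv2.resize(np.hstack(list(ims.values())),(800,300)))
```

```text
side 0.84 [228.7, 357.1, 256.2, 379.8]
top 0.5 [200.8, 218.3, 214.9, 239.0]
side 0.81 [232.4, 359.0, 255.6, 380.3]
top 0.71 [203.0, 219.3, 217.3, 237.5]
(array([0.58686956, 0.20011683, 0.00292388]), array([1.13054355, 1.26762969]))
23.66 [ 0.62 -0.15  0.33] [0.6 0.1 0.1] 0.0005 0.0 [-0.16  0.52  0.56  1.06 -0.18  1.88  1.91]
```

View pics/end.png

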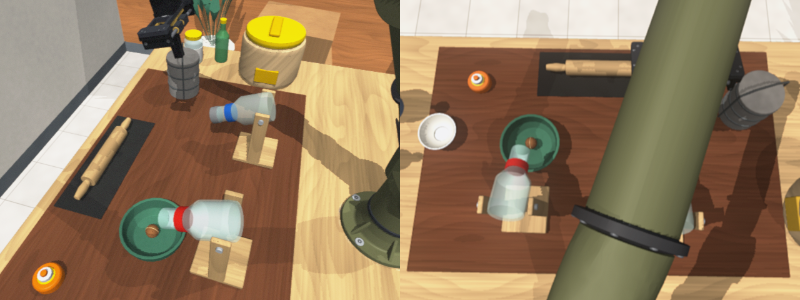

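The walnut rests near the middle of the bowl (side image about 244,370) and the bowl hasn't moved. The arm is clear of everything. I'll wait a few seconds for it to settle, then hand in.

Run:
```python
from h import *
r.sleep(5)
cams.camera("side"); print([(d["conf"],d["extent"]) for d in cams.trace("nut_center","side")])
print(r.job_done())
```

```text
[(0.67, [231.6, 359.1, 257.1, 380.8])]
the job is handed in; nothing more can be done
None
```

I handed the job in at about 29 s of the 42 s allowed: one tap freed the walnut, which lies still in the green bowl, the bowl stands upright under the red jar's mouth and the arm is clear; no verdict was returned.

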